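# Open the bench locker: press its hidden safety catch through the gap above the door

## Robot

A 6-joint arm with a two-finger parallel gripper is mounted at the origin on a cart in front of the work surface, level with it; the furniture and walls round the work are solid. World frame = base frame: x ahead of the robot, y to its left, z up, the work surface at z = 0. Lengths are in mm, angles in rad, forces in N, time in s.
With the tool pointing down it reaches from about 400 to 825 mm from the base axis. Payload 7 kg.
Tool frame: the origin (TCP) lies midway between the tips of the shut fingers; the grasp point (between the pads) lies 19 mm behind it; z points along the fingers, y is the line along which they close (so a half turn about z gives the same grasp; the last joint's range is limited). The gripper opens to 88 mm and grips with 3 to 60 N. Pads are 19 mm wide; open, the fingers measure 130 mm over their backs; the gripper's body (78 mm by 193 mm) begins 47 mm behind the grasp point.
Start: joints at [1.634, 0.359, 0.012, 0, -1.224, -0.288], TCP at [150.476, 657.991, 226.561] pointing down, gripper open.
Joint ranges: [-3.07, 3.07], [-1.43, 2.12], [-1.02, 1.25], [-3.03, 1.67], [-3.05, -0], [-3.03, 3.03]. Speed limits (rad/s): [2.39, 2.39, 3.01, 3.14, 3.14, 3.14].

## Interface

Orientations are given as a unit quaternion [x, y, z, w].
In Python, from plant import move_ptp, line_to, move_joints, move_gripper, pause, solve_ik, camera, get_calibration, Unreachable, close_job, find_in, masks_of, current_t, current_joint_pos, current_qvel, current_tau, current_tcp_pos, current_eef_rot, current_contact_force, current_moment, current_width, current_finger_force gives the robot as it stands. Calls block until the motion is done:
- move_ptp(position, orientation): joint-space move of the TCP to a pose.
- line_to(position, velocity=150, ori=None): straight line of the TCP; ori=None keeps the orientation; velocity is the mean speed in mm/s.
- move_joints(angles): joint-space move.
- move_gripper(opening, force=None): finger opening in mm; force is the grip in N (None keeps the last); returns when the fingers have stopped.
- pause(seconds).
- solve_ik(position, orientation): joint angles nearest the present ones, or None.
- camera(name): name is "scene" or "side" or "wrist"; returns the picture (384x512x3 uint8, red, green, blue); there is no depth.
- get_calibration(name): a dict with "fx", "fy", "cx", "cy" (pixels), "view" (4x4, takes a point from world to camera coordinates); the wrist camera has in their place "T_tool_cam" (4x4, takes a point from camera to tool coordinates, whose origin is the TCP and whose axes are the flange's). Camera axes: x right, y up, looking along -z (the intrinsics and any distortion apply to the point x, -y, -z); pixel columns grow to the right and rows downward; lengths in mm; the calibration is good to about 2 mm. A picture is of the moment at which its call begins: read the wrist's pose just before it. get_calibration takes no time and is no camera call.
A pose or a line that the arm cannot do raises Unreachable and nothing moves.
- close_job(): hands the job in; it is judged then, once.
Trained networks look in the newest picture that a camera, given by its name, has taken for a name from the list of things; names that differ only in an ending like _2 or _b are one class to them, and where a whole thing is asked for, a point or a joint stands for the part that bears it (a point fixed in the world has none). Each returns a list of dicts, best first, with "conf" (0 to 1); they miss things now and then, are a little off and sometimes report something else, mostly with a low value. They report only what shows in the picture. A call takes as long as a camera call.
- find_in(camera, target): "point" ([column, row] in pixels, amid what is visible of it).
- masks_of(camera, target): "mask" (384x512 bool, what is visible of it) and "point" ([column, row] in pixels, amid what is visible of it).
Readings, each from a call of its own:
- current_t(): time.
- current_joint_pos(): joint angles.
- current_qvel(): joint speeds.
- current_tau(): joint torques, N m.
- current_tcp_pos(): TCP position.
- current_eef_rot(): TCP orientation.
- current_contact_force(): force on the tool from outside, world axes, zero at the start.
- current_moment(): the same for the moment, N m.
- current_width(): finger opening in mm.
- current_finger_force(): force on a finger pad.
Only numpy, scipy, OpenCV 4.12 (cv2) and the standard library are available. Lean on these libraries where they do the work, as an engineer would, in place of code of your own. Each camera call takes 0.05 s, during which the arm holds its last target. There are 200 camera calls.

## Task

Open the small grey bench locker. Its door is held by a hidden safety catch just behind the door's top edge: reach in at a slant through the gap between door and canopy, push the catch pad down and keep it down while you pull the door open, then leave the door standing wide open at about a right angle. Do not knock over or push away the carton on the locker, the wooden stamp, the mug or the stapler.

Things in the scene. Friction and masses are not known exactly. Their poses are not given: they have to be found in the camera images.
- locker: grey steel locker, fixed; 212 wide (y), 246 high, box 150 deep (x) mm. Origin: centre of its underside; x to its back, y to the hinge side (left, seen from the door), z up; the door side starts facing mostly to the robot's left. Door: inner face at x = -75, 10 thick, 202 wide, z = 30 to 180. Above it an open gap up to the canopy's underside at z = 240. Side walls' inner faces at y = +-94.
- canopy_edge (a point): middle of the lower front edge of the canopy (flat roof, 6 mm thick), 60 mm above the door's top edge and 7 mm behind the door's inner face, so the roof covers the catch pad: fingers enter over the door, pointing back and down, 35 to 45 degrees from vertical. At 40 degrees some 44 mm is free for them, square to the fingers, between roof edge and door's top inner edge.
- keeper (a point): middle of the steel keeper plate that holds the catch's tooth. It juts 30 mm from the inside of the right side wall (y = -94 to -64 mm in the locker's frame, x = -55 to -49, z = 180 to 204). Fixed; keep the fingers to the left of it.
- door (a joint): opening angle about the upright hinge at the door's left edge, rad: 0 closed, 1.57 a right angle, stop at 1.92. The free right edge swings out to the front, then to the left. Light hinge friction (0.12 N m) lets it stay where it is left; door 0.5 kg. While the catch is up it has only some 2 mm of play. Upright bar handle, 70 mm long, 35 mm off the front, near the free edge.
- door_hinge (a point): point on the hinge axis at the height of the door's top edge (180 mm above the worktop), in the plane of the door's inner face, 98 mm left of the locker's middle.
- catch (a joint): how far the catch is pressed down, m: 0 up (locked), 0.015 fully down. Its tooth is clear of the keeper from about 0.007 on. A spring lifts it: about 2 N at the start, 6 N fully down. It rides on the door.
- catch_pad (a point): centre of the top of the catch pad, a flat grey plastic pad on the door's inside: 50 mm along the door, from 6 to 48 mm behind the door's inner face, its top 2 mm below the door's top edge when up. This point: 27 mm behind the inner face, 118 mm from the hinge axis along the door. Closed fingers pressing it 10 mm down also draw the door open from behind its top edge.
- carton: white bearing carton with red print, 58 x 58 x 32 mm, loose on top of the locker. Origin: centre of its underside.
- stamp: wooden hand stamp with a knob handle, foot 25 x 46 mm, 62 mm high, standing loose at the front left. Origin: centre of its underside.
- mug: orange mug, 81 mm wide, 101 mm high, standing loose at the left. Origin: centre of its underside.
- stapler: black stapler, 145 x 38 x 49 mm, loose at the front right. Origin: centre of its underside.

How it is judged (in metres and radians):
On the way, in this order (a step that is already met when the one before it is completed fails the run):
1. the catch is pressed down while the door is still shut or barely ajar (value of joint catch above 0.006 m and value of joint door below 0.15 rad), for 0.1 s.
2. the door has been drawn open past the keeper (value of joint door above 0.4 rad).
At the end, for the whole second after the job is handed in: the door stands open at 1.3 rad (75 degrees) or more and is at rest, and the catch is let go (less than 3 mm down) (value of joint door above 1.3 rad and velocity of joint door between -0.05 and 0.05 rad/s and value of joint catch below 0.003 m); the robot touches nothing.
It fails at once if the carton on the locker is pushed more than 40 mm (distance of carton from where it was at the start of the episode above 0.04 m).
It fails at once if the wooden stamp, the mug or the stapler is knocked over or pushed more than 40 mm (distance of any of stamp, mug, stapler from where it was at the start of the episode above 0.04 m or angle between any of stamp, mug's own z axis and vertical above 0.6 rad).
It also fails if it takes over 43 s, if anything falls off the work surface, if the arm or the gripper's body presses on something with over 40 N, if the wrist force passes 120 N, or if a joint passes its speed limit or range.

## Working session

There is one attempt and no reset: what is moved stays moved. The work goes in short steps, each a Python script; the robot and the scene stay as the last script left them, time stands still between calls to the robot, and variables do not carry over. Pictures are saved under pics/ and viewed, at most 10 in all, crops included, and the job is handed in when it is done.

```bash
ls; mkdir -p pics; python3 - <<'E'
from plant import *
import cv2,numpy as np
print(current_t(),current_tcp_pos(),current_eef_rot())
ims=[]
for c in ["scene","side","wrist"]:
    im=camera(c); cv2.imwrite(f"pics/{c}0.png",im[:,:,::-1])
    print(c,get_calibration(c))
    for t in ["locker","canopy_edge","keeper","door_hinge","catch_pad","carton","stamp","mug","stapler","door"]:
        r=find_in(c,t); print(t,[(np.round(d["point"],1).tolist(),round(d["conf"],2)) for d in r[:2]])
print(current_t())
E
```

```text
pics
plant.py
0.0 [150.40711928 657.5237977  225.59712877] [ 9.93681482e-01 -1.12233615e-01 -8.97700280e-06  8.53001674e-04]
scene {'fx': 358.57962792507436, 'fy': 358.57962792507436, 'cx': 255.35582945076385, 'cy': 191.23492334008213, 'view': array([[-1.90470126e-01,  9.81692852e-01, -5.24893305e-04,
         5.87124611e+01],
       [-8.53895421e-01, -1.65410754e-01,  4.93459110e-01,
         3.75012704e+02],
       [ 4.84338458e-01,  9.44374227e-02,  8.69768838e-01,
        -1.49625886e+03],
       [ 0.00000000e+00,  0.00000000e+00,  0.00000000e+00,
         1.00000000e+00]])}
locker [([203.7, 202.6], 0.61)]
canopy_edge [([206.3, 202.3], 0.68)]
keeper [([201.8, 201.4], 0.61)]
door_hinge [([228.1, 206.4], 0.63)]
catch_pad []
carton [([191.7, 184.3], 0.76)]
stamp [([305.1, 195.9], 0.45)]
mug [([345.6, 223.4], 0.76)]
stapler [([166.8, 158.9], 0.72)]
door [([228.3, 205.5], 0.8), ([204.5, 201.8], 0.52)]
side {'fx': 368.9856005483417, 'fy': 368.9856005483417, 'cx': 255.75963528807435, 'cy': 191.05405876806543, 'view': array([[-9.99736326e-01, -4.20890356e-03, -2.25735094e-02,
         5.
[... 477 characters left out ...]
0.59)]
mug [([253.6, 325.0], 0.85), ([298.1, 285.2], 0.18)]
stapler [([304.1, 186.6], 0.9)]
door [([236.0, 204.3], 0.95)]
wrist {'fx': 301.29797503618676, 'fy': 301.29797503618676, 'cx': 252.51303105928616, 'cy': 188.08979704788032, 'T_tool_cam': array([[ 3.37978055e-05,  9.65075267e-01,  2.61972761e-01,
         7.03075698e+01],
       [ 9.99999965e-01, -1.01798919e-04,  2.46001968e-04,
        -3.79915480e-03],
       [ 2.64078959e-04,  2.61972744e-01, -9.65075236e-01,
        -1.57543872e+02],
       [ 0.00000000e+00,  0.00000000e+00,  0.00000000e+00,
         1.00000000e+00]])}
locker []
canopy_edge []
keeper []
door_hinge []
catch_pad []
carton []
stamp []
mug []
stapler []
door []
1.65
```

View pics/side0.png

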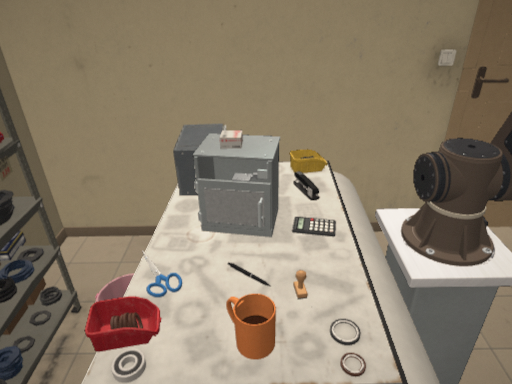

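View pics/scene0.png

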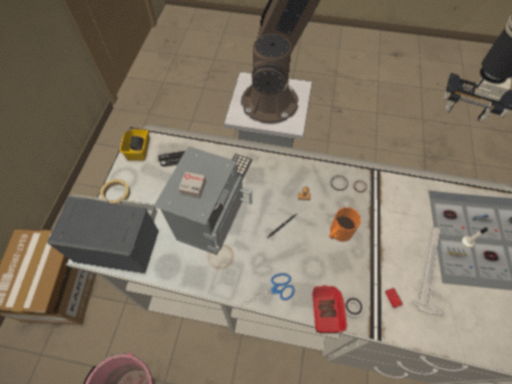

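```bash
python3 - <<'E'
import cv2
a=cv2.imread("pics/side0.png")[120:245,185:295]
cv2.imwrite("pics/sideC.png",cv2.resize(a,None,fx=4.8,fy=4.8,interpolation=cv2.INTER_CUBIC)[:600])
a=cv2.imread("pics/scene0.png")[140:255,145:265]
cv2.imwrite("pics/sceneC.png",cv2.resize(a,None,fx=5,fy=5,interpolation=cv2.INTER_CUBIC))
E
```

```text
(no output)
```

View pics/sideC.png

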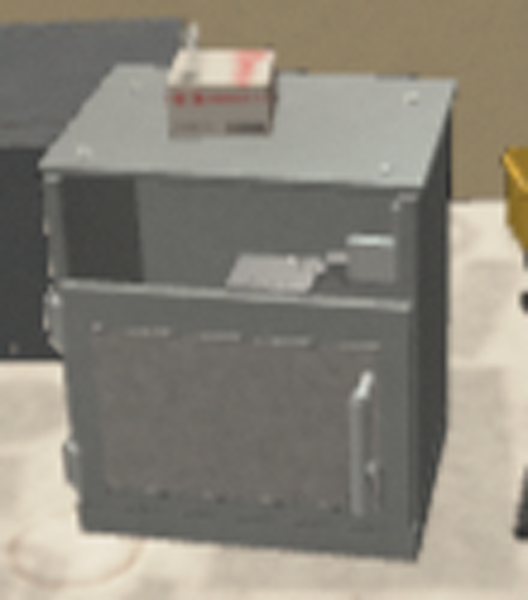

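View pics/sceneC.png

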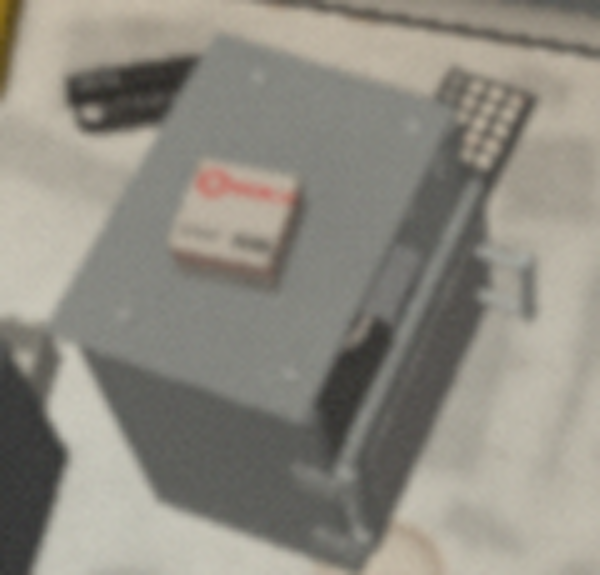

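```bash
cat > h.py <<'E'
import numpy as np
from plant import *
from scipy.optimize import least_squares
from scipy.spatial.transform import Rotation as R
def proj(P,c):
    p=c["view"][:3,:3]@P+c["view"][:3,3]
    return np.array([c["cx"]+c["fx"]*p[0]/-p[2], c["cy"]-c["fy"]*p[1]/-p[2]])
def l2w(L,q):
    c,s=np.cos(q[2]),np.sin(q[2]); L=np.asarray(L,float)
    return np.array([q[0]+c*L[0]-s*L[1],q[1]+s*L[0]+c*L[1],L[2]])
E
python3 - <<'E'
from h import *
S,C=get_calibration("side"),get_calibration("scene")
def s(u,v):return (u/4.8+185-.4,v/4.8+120-.4)
def c(u,v):return (u/5+145-.4,v/5+140-.4)
F=-68;ob=[
("FL",(F,106,243),S,s(42,170)),("FR",(F,-106,243),S,s(421,188)),("BR",(75,-106,246),S,s(455,81)),("BL",(75,106,246),S,s(115,66)),
("FR",(F,-106,246),C,c(460,112)),("BR",(75,-106,246),C,c(222,35)),("FL",(F,106,246),C,c(312,420)),("BL",(75,106,246),C,c(50,330)),
("dFR",(-85,-104,180),S,s(410,303)),("pad",(-48,-20,178),S,(245.1,174.0)),("botR",(-75,-106,0),S,s(415,558)),("botL",(-75,106,0),S,s(80,527)),
("keeper",(-52,-79,192),S,s(372,258)),("hinge",(-80,-0,180),S,(233.4,181.4)),]
f=lambda q:np.concatenate([proj(l2w(L,q),k)-o for _,L,k,o in ob])
r=least_squares(f,[550,200,-1.5],loss="soft_l1")
print(r.x); 
for o,e in zip(ob,f(r.x).reshape(-1,2)): print(o[0],e.round(1))
q=r.x
for n,L in dict(canopy=(F,0,240),pad=(-48,-20,178),hinge=(-75,98,180),keeper=(-52,-79,192)).items():
    P=l2w(L,q);print(n,P.round(1),np.hypot(*P[:2]).round(0),proj(P,S).round(1),proj(P,C).round(1))
# triangulate the objects
for n,h,a,b in [("carton",16+246,(231.1,138.5),(191.7,184.3)),("stamp",31,(300.2,286.9),(305.1,195.9)),("mug",50,(253.6,325),(345.6,223.4)),("stapler",25,(304.1,186.6),(166.8,158.9))]:
    g=least_squares(lambda P:np.r_[proj(P,S)-a,proj(P,C)-b],[500,200,50]);print(n,g.x.round(1),h,g.cost.round(2))
E
```

```text
[ 575.87371118 -112.00442374   -1.74412432]
FL [-0.1 -0.9]
FR [-0.1 -0.3]
BR [-0.4  0.2]
BL [-0.1  0.2]
FR [-1.6 -0.9]
BR [1.9 0.4]
FL [-2.6 -0.8]
BL [2.2 0.2]
dFR [0.5 0.4]
pad [-3.   1.3]
botR [0.8 0.4]
botL [-0.   0.5]
keeper [ 0.9 -0.6]
hinge [-1.2 -1.7]
canopy [587.6 -45.  240. ] 589.0 [232.  157.3] [220.6 191.5]
pad [564.5 -61.3 178. ] 568.0 [242.1 175.3] [218.9 194.2]
hinge [685.3 -55.  180. ] 688.0 [197.7 176.5] [210.8 231. ]
keeper [507.  -47.2 192. ] 509.0 [263.  172.7] [227.6 176.5]
carton [ 593.  -124.1  261.5] 262 0.13
stamp [426.3 200.   16.6] 31 0.35
mug [531.3 340.7  57.5] 50 0.58
stapler [ 354.7 -335.   -14.2] 25 0.53
```

```bash
cat >> h.py <<'E'
def tool(q,yaw,tilt,flip):
    """fingers point along locker +x turned by yaw, tilt from vertical; tool y along locker +-y"""
    a=q[2]+yaw
    lx=np.array([np.cos(a),np.sin(a),0]); ly=np.array([-np.sin(a),np.cos(a),0])
    z=np.sin(tilt)*lx+np.array([0,0,-np.cos(tilt)]); y=ly*flip
    return R.from_matrix(np.c_[np.cross(y,z),y,z])
def dpt(th,along,behind,z,q):
    """point in door frame -> world"""
    v=R.from_euler("z",-th).apply([behind,-along,0])
    return l2w([-75+v[0],98+v[1],z],q)
E
python3 - <<'E'
from h import *
S,C=get_calibration("side"),get_calibration("scene")
def s(u,v):return (u/4.8+185-.4,v/4.8+120-.4)
def c(u,v):return (u/5+145-.4,v/5+140-.4)
def run(back,front):
    F=front;ob=[
("FL",(F,106,243),S,s(42,170)),("FR",(F,-106,243),S,s(421,188)),("BR",(back,-106,246),S,s(455,81)),("BL",(back,106,246),S,s(115,66)),
("FR",(F,-106,246),C,c(460,112)),("BR",(back,-106,246),C,c(222,35)),("FL",(F,106,246),C,c(312,420)),("BL",(back,106,246),C,c(50,330)),
("dFR",(-85,-104,180),S,s(410,303)),("pad",(-48,-20,178),S,s(272,273)),("botR",(-75,-106,0),S,s(415,558)),("botL",(-75,106,0),S,s(80,527)),
("keeper",(-52,-79,192),S,s(372,258)),("d0",(-80,0,180),S,(233.4,181.4)),("dR",(-80,-104,180),C,c(478,187)),("dL",(-80,98,180),C,c(345,466)),]
    f=lambda q:np.concatenate([proj(l2w(L,q),k)-o for _,L,k,o in ob])
    r=least_squares(f,[550,-100,-1.7],loss="soft_l1"); print(back,front,r.x.round(3),r.cost.round(2)); 
    if back==80:
        for o,e in zip(ob,f(r.x).reshape(-1,2)): print(o[0],e.round(1),end="; ")
        print()
    return r.x
for b in (75,80,85): q=run(b,-68)
q=run(80,-68); np.save("q.npy",q)
for flip in (1,-1):
  for k in (0,-.3,.3,.6):
    out=[]
    for th in (-1,0,.3,.6,.9,1.2,1.5):
        t=np.radians(43); o=tool(q,-k*max(th,0),t,flip); p=dpt(max(th,0),118,18,174,q)
        if th<0: p=p-120*o.as_matrix()[:,2]
        j=solve_ik(p,o.as_quat()); out.append(None if j is None else np.round(j,2).tolist())
    print(flip,k,*out,sep="\n ")
E
```

```text
75 -68 [ 576.511 -109.838   -1.746] 11.49
80 -68 [ 576.938 -109.188   -1.742] 7.87
FL [-0.7 -0.4]; FR [-0.5  0.2]; BR [-0.5 -0.1]; BL [-0.2 -0.1]; FR [-0.8 -0.5]; BR [1.2 0.4]; FL [-1.6 -0.2]; BL [1.5 0.2]; dFR [0.2 0.9]; pad [ 0.4 -0.7]; botR [0.5 0.9]; botL [-0.5  1.1]; keeper [ 0.6 -0.2]; d0 [-1.6 -1.2]; dR [-0.  -1.7]; dL [-0.3 -0.7]; 
85 -68 [ 577.231 -107.91    -1.74 ] 6.37
80 -68 [ 576.938 -109.188   -1.742] 7.87
FL [-0.7 -0.4]; FR [-0.5  0.2]; BR [-0.5 -0.1]; BL [-0.2 -0.1]; FR [-0.8 -0.5]; BR [1.2 0.4]; FL [-1.6 -0.2]; BL [1.5 0.2]; dFR [0.2 0.9]; pad [ 0.4 -0.7]; botR [0.5 0.9]; botL [-0.5  1.1]; keeper [ 0.6 -0.2]; d0 [-1.6 -1.2]; dR [-0.  -1.7]; dL [-0.3 -0.7]; 
1
 0
 [0.68, 0.42, -0.23, 0.47, -1.54, 2.12]
 [0.58, 0.43, -0.45, 0.54, -1.3, 2.07]
 [0.63, 0.46, -0.4, 0.51, -1.34, 2.06]
 [0.65, 0.49, -0.33, 0.49, -1.38, 2.06]
 [0.66, 0.54, -0.24, 0.48, -1.41, 2.07]
 [0.65, 0.59, -0.15, 0.49, -1.45, 2.1]
 [0.63, 0.64, -0.06, 0.5, -1.47, 2.13]
1
 -0.3
 [0.68, 0.42, -0.23, 0.47, -1.54, 2.12]
 [0.58, 0.43, -0.45, 0.54, -1.3, 2.07]
 [0.64, 0.43, -0.46, 0.56, -1.28, 2.08]
 [0.69, 0
[... 1167 characters left out ...]
03]
 [0.71, 0.45, -0.44, 0.63, -1.24, -0.99]
 [0.7, 0.47, -0.42, 0.69, -1.2, -0.95]
 [0.68, 0.48, -0.41, 0.76, -1.15, -0.89]
-1
 0.3
 [0.68, 0.42, -0.23, 0.47, -1.54, -1.02]
 [0.58, 0.43, -0.45, 0.54, -1.3, -1.07]
 [0.61, 0.48, -0.34, 0.47, -1.39, -1.11]
 [0.61, 0.55, -0.2, 0.4, -1.48, -1.14]
 [0.6, 0.62, -0.05, 0.35, -1.57, -1.16]
 [0.57, 0.7, 0.11, 0.31, -1.67, -1.18]
 [0.53, 0.78, 0.28, 0.28, -1.77, -1.2]
-1
 0.6
 [0.68, 0.42, -0.23, 0.47, -1.54, -1.02]
 [0.58, 0.43, -0.45, 0.54, -1.3, -1.07]
 [0.58, 0.51, -0.27, 0.42, -1.44, -1.13]
 [0.56, 0.6, -0.08, 0.32, -1.58, -1.21]
 [0.53, 0.69, 0.12, 0.23, -1.72, -1.29]
 [0.48, 0.78, 0.33, 0.14, -1.86, -1.38]
 [0.42, 0.88, 0.56, 0.06, -2.0, -1.48]
```

```bash
python3 - <<'E'
from h import *
import cv2
q=np.load("q.npy"); o=tool(q,0,np.radians(43),1); d=o.as_matrix()[:,2]
p=dpt(0,118,20,178,q)-170*d
move_gripper(0,20); move_ptp(p,o.as_quat()); pause(.3)
obs=[]
T=np.eye(4);T[:3,:3]=R.from_quat(current_eef_rot()).as_matrix();T[:3,3]=current_tcp_pos()
print(p.round(1),T[:3,3].round(1),current_t())
im=camera("wrist"); cv2.imwrite("pics/w1.png",im[:,:,::-1])
c=get_calibration("wrist"); c["view"]=np.linalg.inv(T@c["T_tool_cam"]); np.save("w1.npy",c["view"])
L=dict(canopy_edge=(-68,0,240),catch_pad=(-48,-20,178),door_hinge=(-75,98,180),keeper=(-52,-79,192))
for t in L:
    r=find_in("wrist",t); print(t,[(np.round(x["point"],1).tolist(),round(x["conf"],2)) for x in r[:2]],proj(l2w(L[t],q),c).round(1))
for n,l in dict(dR=(-75,-104,180),FL=(-68,106,240),FR=(-68,-106,240)).items(): print(n,proj(l2w(l,q),c).round(1))
print(current_t(),current_contact_force())
E
```

```text
[586.4  62.7 302.3] [586.4  62.9 302.3] 5.9667
canopy_edge [([271.5, 142.6], 0.72)] [273.2 217.7]
catch_pad [([247.8, 174.7], 0.91)] [252.5 176.1]
door_hinge [([261.3, 119.9], 0.71)] [364.7 163.4]
keeper [([268.0, 138.8], 0.58)] [198.7 184.6]
dR [172.7 163.2]
FL [382.9 217.8]
FR [163.5 217.6]
6.2167 [-0.13874721 -0.19317249  0.44159758]
```

View pics/w1.png

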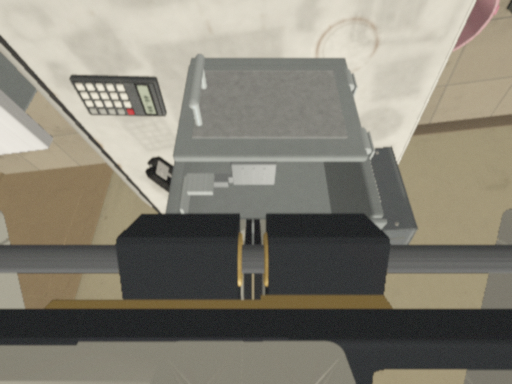

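```bash
python3 - <<'E'
from h import *
import cv2
q=np.load("q.npy"); q[:2]=l2w([-1.5,1.5,0],q)[:2]; np.save("q.npy",q); print(q)
o=tool(q,0,np.radians(45),1); d=o.as_matrix()[:,2]
e=dpt(0,116,24,188,q)
line_to(e-100*d,150,o.as_quat()); line_to(e,100)
print("in",current_tcp_pos(),current_contact_force().round(1),current_t())
f0=np.array(current_contact_force())
for z in (184,181,178,175):
    line_to(dpt(0,116,23,z,q),40); pause(.1)
    print(z,current_tcp_pos().round(1),(np.array(current_contact_force())-f0).round(2))
pause(.2); print(current_t(),current_contact_force())
im=camera("wrist"); r=im[:,:,::-1]; s=camera("side")[:,:,::-1][110:302,160:416]
cv2.imwrite("pics/w2.png",np.vstack([r[100:300],cv2.resize(s,(512,384),interpolation=cv2.INTER_CUBIC)]))
E
```

```text
[ 578.67146076 -107.96590795   -1.74223214]
in [570.10730244 -54.18175067 188.37398038] [0.1 0.6 0.7] 7.95
184 [570.3 -53.3 184.2] [ 0.3  -0.51  1.16]
181 [570.  -53.5 181.1] [1.52 0.5  1.16]
178 [569.9 -53.6 178. ] [1.33 1.3  1.96]
175 [569.9 -53.6 175.1] [1.4  0.83 3.08]
9.55 [0.97396211 1.55427101 4.5180459 ]
```

View pics/w2.png

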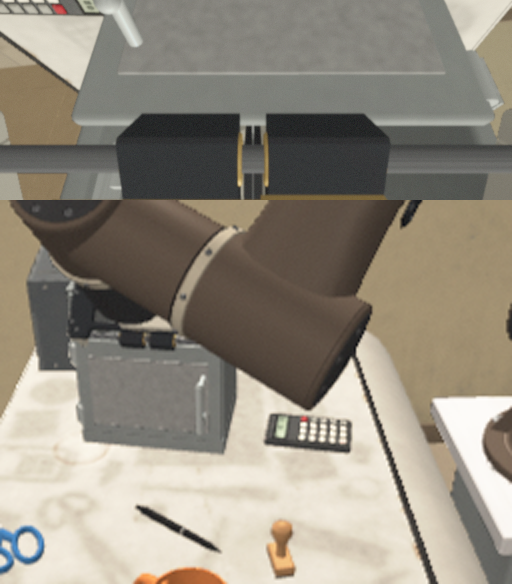

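```bash
python3 - <<'E'
from h import *
import cv2
q=np.load("q.npy"); t=np.radians(45)
f0=np.array([.1,.6,.7])
line_to(dpt(0,116,23,173,q),40); pause(.3)
print(current_tcp_pos().round(1),(np.array(current_contact_force())-f0).round(2),current_t())
for th in np.arange(.04,.61,.08):
    line_to(dpt(th,116,18,173,q),50,tool(q,-.3*th,t,1).as_quat())
    f=np.array(current_contact_force())-f0
    print(th.round(2),current_tcp_pos().round(1),f.round(1))
    if np.hypot(*f[:2])>22: print("STOP"); break
print(current_t())
im=camera("wrist")[:,:,::-1]; s=camera("side")[:,:,::-1][110:302,160:416]
cv2.imwrite("pics/w3.png",np.vstack([im[100:300],cv2.resize(s,(512,384),interpolation=cv2.INTER_CUBIC)]))
E
```

```text
[569.9 -53.7 173.1] [2.46 2.08 3.05] 10.2
0.04 [570.6 -44.  173.3] [1.1 0.3 5. ]
0.12 [571.8 -34.6 173.5] [ 1.9 -1.3  7.2]
0.2 [573.6 -25.5 173.6] [ 1.7 -0.7  6.7]
0.28 [576.1 -16.5 173.7] [ 2.7 -1.4  7.8]
0.36 [579.3  -7.7 173.9] [ 4.4 -0.7  7.7]
0.44 [583.1   0.8 174.1] [ 4.  -2.9  9.5]
0.52 [587.7   8.8 174.3] [ 4.2 -4.7  9.6]
0.6 [592.9  16.4 174.3] [ 4.  -4.1  9.2]
12.9333
```

View pics/w3.png

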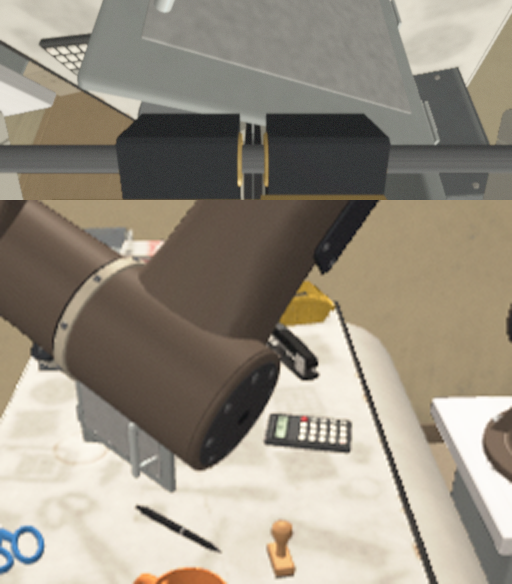

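```bash
python3 - <<'E'
from h import *
import cv2
q=np.load("q.npy"); t=np.radians(45)
f0=np.array([.1,.6,.7])
for th in np.arange(.7,1.61,.1):
    line_to(dpt(th,116,18,175,q),60,tool(q,-.3*th,t,1).as_quat())
    f=np.array(current_contact_force())-f0
    print(th.round(2),current_tcp_pos().round(1),f.round(1))
    if np.hypot(*f[:2])>25: print("STOP"); break
pause(.2);print(current_t(),current_contact_force())
im=camera("wrist")[:,:,::-1]; s=camera("scene")[:,:,::-1][100:292,100:356]
cv2.imwrite("pics/w4.png",np.vstack([im[100:300],cv2.resize(s,(512,384),interpolation=cv2.INTER_CUBIC)]))
E
```

```text
0.7 [599.7  26.  175.4] [ 2.2 -2.3  5.1]
0.8 [607.7  34.4 175.4] [ 2.6 -2.7  6.3]
0.9 [616.6  41.8 175.5] [ 1.8 -3.1  5.7]
1.0 [626.2  48.3 175.5] [ 1.7 -3.   6.8]
1.1 [636.4  53.9 175.5] [ 2.  -3.3  6.2]
1.2 [647.1  58.5 175.4] [ 1.2 -3.4  5.4]
1.3 [658.2  62.1 175.1] [ 2.1 -2.9  5.6]
1.4 [669.7  64.4 174.9] [ 0.7 -3.2  5.7]
1.5 [681.4  65.8 174.8] [ 1.1 -2.9  3.8]
1.6 [693.2  66.  174.5] [ 0.8 -2.4  4.2]
16.6583 [ 0.52673487 -2.8018557   3.86528362]
```

View pics/w4.png

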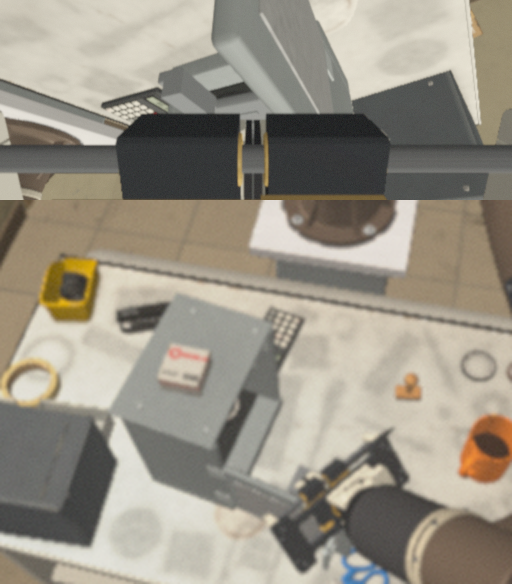

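```bash
python3 - <<'E'
from h import *
import cv2
q=np.load("q.npy"); t=np.radians(45)
o=tool(q,-.48,t,1).as_quat()
line_to(dpt(1.7,116,18,175,q),60,o); line_to(dpt(1.78,116,18,175,q),60)
print(current_contact_force().round(1))
line_to(dpt(1.75,116,24,195,q),60); line_to(dpt(1.7,116,30,300,q),120)
p=np.array(current_tcp_pos()); line_to(p+[-40,60,60],150); pause(.3)
print(current_t(),current_contact_force())
T=np.eye(4);T[:3,:3]=R.from_quat(current_eef_rot()).as_matrix();T[:3,3]=current_tcp_pos()
im=camera("wrist")[:,:,::-1]; c=get_calibration("wrist"); c["view"]=np.linalg.inv(T@c["T_tool_cam"])
for th in (1.3,1.5,1.7,1.9):
    print(th,"inner top edge hinge/free",proj(dpt(th,0,0,180,q),c).round(0),proj(dpt(th,200,0,180,q),c).round(0))
s=camera("scene")[:,:,::-1][130:280,120:320]
cv2.imwrite("pics/w5.png",np.vstack([im[0:250],cv2.resize(s,(466,350),interpolation=cv2.INTER_CUBIC)[:,:466]]) if 0 else np.vstack([im[0:210],cv2.resize(s,(512,384),interpolation=cv2.INTER_CUBIC)]))
E
```

```text
[ 1.5 -2.4  3.7]
20.0333 [-0.26518593 -0.0707337  -0.48439893]
1.3 inner top edge hinge/free [365. 132.] [252.  11.]
1.5 inner top edge hinge/free [365. 132.] [296. -23.]
1.7 inner top edge hinge/free [365. 132.] [353. -52.]
1.9 inner top edge hinge/free [365. 132.] [418. -70.]
```

View pics/w5.png

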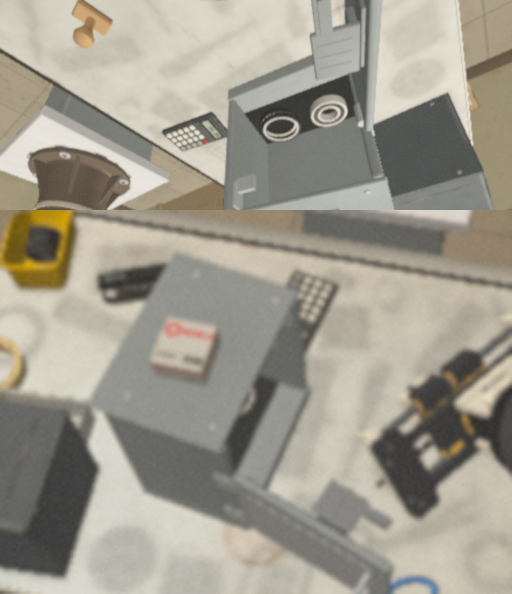

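```bash
python3 -c "
from plant import *
print(close_job(),current_t())"
```

```text
the job is handed in; nothing more can be done
the job is handed in; nothing more can be done
```

The job is handed in: the locker door stands wide open at about 1.7 rad (just past a right angle), estimated from the last pictures. The arm is clear of everything, and no loose object looked disturbed where the pictures showed it. The judge's verdict is not known to me.

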